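Open the amber cage and hold its sprung gate wide

TASK

Open the barred bench cage so that a colleague can lift out the bowl of amber: first squeeze the safety catch (the two round pins at the roof's left edge) fully together, then squeeze the bolt catch (the two flat paddles behind the gate) fully together. Then take the gate by its upright round post, pull it past the detent and swing it wide, about square to the cage's front. The spring would pull it back, so finish while still gripping the post and holding the gate wide and still; leave both catches drawn and do not disturb the loose things on the table or the roof.

Things in the scene. Friction and masses are not known exactly. Their poses are not given: they have to be found in the camera images.
- cage: fixed barred metal cage on a pedestal, 130 mm deep (its x), 210 mm wide (its y); flat roof top 125 mm, underside 45 mm above the table. Origin on the table under its centre; x points from the gated front (x = -65 mm) to the back, y to the left seen from the front. Sites carry these axes at the start. Catches and gate post stand up to 55 mm above the roof, with nothing above them
- safety_pin (a point): SLIDING pin of the safety catch (two upright round pins, 10 mm diameter, one behind the other along the cage's x); on its axis, 32 mm above the roof, top at 44 mm. It starts up to 30 mm in front of the fixed pin, slides along cage +x by up to 16 mm in all (then 24 mm over both pins) and stays where left: 2.5 N friction, no spring. Keep fingertips 20 mm above the roof, over its slide bar
- safety_post (a point): FIXED pin of the safety catch, 10 mm diameter, on the roof near its left edge; on its axis, 32 mm above the roof, top at 44 mm. Same axes as the cage
- bolt_tab (a point): SLIDING tab of the bolt catch (two upright flat paddles, 20 mm along the cage's x, 8 mm thick along y, side by side along y); its centre, 32 mm above the roof, top at 44 mm. Starts 32 mm right (-y) of the fixed paddle, slides along cage +y by up to 16 mm (then 24 mm over both), stays where left: 2.5 N friction. Blocked until the safety catch is drawn. Keep fingertips 20 mm above the roof
- bolt_paddle (a point): FIXED paddle of the bolt catch, 8 mm thick along the cage's y, on the roof just behind the gate; its centre, 32 mm above the roof, top at 44 mm
- gate_post (a point): the gate's handle: upright round steel post, 12 mm diameter, on a bracket 25 mm in front of the gate near its free end. Point on its axis 33 mm above the roof level (post top 55 mm, bracket top 4 mm above that level), 108 mm from the hinge axis; moves with the gate
- gate_hinge (a point): point on the gate's upright hinge axis, at the height of gate_post, at the right-hand end of the gate as seen from in front
- gate (a joint): gate angle, rad: 0 closed, grows as the free (left) end swings out to the front and round to the right, counter-clockwise from above; stop at 1.6. A spring pulls it shut (1 to 2 N at the post); between about 0.15 and 0.65 it rides over a sprung detent (about 4 to 5 N at the post at 0.2, then it snaps over past 0.4). The bolt holds it shut until drawn
- safety (a joint): travel of the safety catch's sliding pin in m: 0 to 0.003 at the start, 0.016 fully squeezed; drawn from 0.012
- bolt (a joint): travel of the bolt catch's sliding tab in m: 0 at rest, 0.016 fully squeezed; drawn from 0.012
- glue_bottle: small white glue bottle with a spout cap, 34 mm round, 86 mm tall; origin under its centre (bystander)
- vial: corked glass vial, 19 mm round, 48 mm tall; origin under its centre (bystander)
- needle_stand: round cork, 40 mm, with upright drill points, 46 mm tall; origin under its centre (bystander)
- side_cutters: side cutters lying flat, 42x119x12 mm; origin under the centre (bystander)
- hinged_tin: flat closed sheet-metal tin, 91x130x28 mm; origin under the centre (bystander)
- amber_a: raw amber lump, 28x36x17 mm, lying on the table in front of the cage; origin under its centre (bystander)
- amber_b: raw amber lump, 24x29x14 mm, lying on the table in front of the cage; origin under its centre (bystander)
- tweezers: steel tweezers lying on the cage roof, well behind the gate, 13x128x8 mm; origin under the centre (bystander)

How it is judged (in metres and radians):
On the way, in this order (a step that is already met when the one before it is completed fails the run):
1. the safety catch is squeezed home while the bolt is still shut (value of joint safety above 0.012 m and value of joint bolt below 0.004 m and value of joint gate below 0.1 rad), for 0.2 s.
2. then the bolt catch is squeezed home, the gate still shut (value of joint each of bolt, safety above 0.012 m and value of joint gate below 0.1 rad), for 0.2 s.
3. the fingers pull the gate past its detent (value of joint gate above 0.7 rad and contact force between the fingers and gate above 0.5 N), for 0.1 s.
At the end, for the whole second after the job is handed in: The gate is held at more than 1.25 rad (72 degrees) from closed, still (under 0.05 rad/s), by the fingers: they press on it with more than 0.5 N and the grasp point is within 50 mm of the marked point of the post; both catches are still drawn by more than 12 mm of their 16 mm (value of joint gate above 1.25 rad and velocity of joint gate between -0.05 and 0.05 rad/s and contact force between the fingers and gate above 0.5 N and distance between the grasp point and gate_post below 0.05 m and value of joint each of safety, bolt above 0.012 m); the arm keeps its last pose, push and grip.
It fails at once if the bolt is moved before the safety catch is drawn (value of joint bolt above 0.009 m and value of joint safety below 0.009 m).
It fails at once if a bystander is shifted by more than 25 mm (distance of any of glue_bottle, vial, needle_stand, side_cutters, hinged_tin, amber_a, amber_b, tweezers from where it was at the start of the episode above 0.025 m).
It also fails if it takes over 48 s, if anything falls off the work surface, if the arm or the gripper's body presses on something with over 40 N, if the wrist force passes 120 N, or if a joint passes its speed limit or range.

ROBOT

A 7-joint arm with a two-finger parallel gripper is mounted at the origin on a cart in front of the work surface, level with it; the furniture and walls round the work are solid. World frame = base frame: x ahead of the robot, y to its left, z up, the work surface at z = 0. Lengths are in m, angles in degrees, forces in N, time in s.
With the tool pointing down it reaches from about 0.425 to 0.875 m from the base axis. Payload 4.7 kg.
Tool frame: the origin (TCP) lies at the centre of the arm's flange, where the gripper is bolted on; the fingertips stand 182 mm ahead of it and the grasp point (between the pads) lies 164 mm ahead of it; z points along the fingers, y is the line along which they close (so a half turn about z gives the same grasp; the last joint's range is limited). The gripper opens to 87 mm and grips with 3 to 60 N. Pads are 19 mm wide; open, the fingers measure 117 mm over their backs; the gripper's body (75 mm by 190 mm) begins 51 mm behind the grasp point.
Start: joints at [-68.463, 18.392, -4.016, 83.108, 1.295, 78.541, -3.26], TCP at [0.23, 0.608, 0.405] pointing down, gripper open.
Joint ranges: [-163.93, 163.93], [-17.29, 119.83], [-79.2, 71.16], [3.27, 140.29], [-89.18, 269.18], [5.43, 117.66], [-154.24, 154.24]. Speed limits (degrees/s): [147.25, 147.25, 180, 180, 180, 180, 180].

INTERFACE

Orientations are given as [roll, pitch, yaw] about the fixed x, y, z axes, in that order (R = Rz(yaw) Ry(pitch) Rx(roll)).
In Python, from cell import env gives the robot as it stands. The module is installed in compiled form; this text tells all that it offers.
- The arm moves only by the tool step_arm, never from a script. Its argument "steps" is one flat list of numbers, 5 for each row, row after row: the opening, from 0 (shut) to 1 (fully open), then the shift along the tool's x, y, z in mm, then the turn about the tool's z in degrees. In form: [grip, dx, dy, dz, roll, grip, dx, dy, dz, roll, ...]. A call has 1 to 12 rows; each row shifts and turns the commanded pose from where the row before left it, along the tool's axes as they then stand; what a row does not reach is not made up. A row lasts 1/8 s, in which the tool goes at most 62.5 mm and 10.7 degrees, less where a joint would pass 70% of its speed; a pose out of reach is approached as far as the arm can. A call with a gripper value outside its range is refused whole. The fingers move at their own pace and stop on an object; "grip_force" is the grip in N (left out, the last holds). Time passes only in rows, so rows that do not move let the fingers close. It gives the time, the measured TCP pose, the force, the opening and the grip force at its end, in the units of the state.
- env.get_obs(): the state, without advancing time (a new reading comes with each control period).
- env.read_camera(name): name is "scene" or "side" or "wrist"; returns a dict with "image" (480x640x3 uint8, red, green, blue), "camera_matrix" (3x3 intrinsics, pixels), "R" (3x3) and "t" (3): a world point X has camera coordinates R X + t. Camera axes: x right, y down, z forward; pixel columns grow to the right and rows downward; lengths in m; the calibration is good to about 2 mm. A picture is of the moment at which its call begins. There is no depth.
- env.sign_off(): hands the job in; it is judged then, once.
The state is a dict: "time_s": time; "qpos": joint angles; "joint_velocities": joint speeds; "effort": joint torques, N m; "tool_pos": TCP position; "tool_rot": TCP orientation; "force": force on the tool from outside, world axes, zero at the start; "wrist_torque": the same for the moment, N m; "grip_width": finger opening in m; "grasp_force": force on a finger pad.
Only numpy, scipy, OpenCV 4.12 (cv2) and the standard library are available. Lean on these libraries where they do the work, as an engineer would, in place of code of your own. Each camera call takes 0.05 s, during which the arm holds its last target. There are 200 camera calls.

## Working session

There is one attempt and no reset: what is moved stays moved. The work goes in short steps, Python scripts to look and compute and a tool call to move; the robot and the scene stay as the last step left them, time stands still between calls to the robot, and variables do not carry over. Pictures are saved under pics/ and viewed, at most 10 in all, crops included, and the job is handed in when it is done.

Besides the shell and the picture viewer there is one more tool, called after "Call:" by a JSON object that holds its "fn" and its "kwargs", one argument or row to a line. step_arm: Moves the arm, as the interface text tells. Its arguments: {"type":"object","properties":{"steps":{"type":"array","items":{"type":"number"}},"grip_force":{"type":"number"}},"required":["steps"]}

```bash
mkdir -p pics; cat > h.py <<'E'
import numpy as np, cv2, pickle
from cell import env
def grab(n,tag):
    d=env.read_camera(n); cv2.imwrite(f'pics/{tag}.png',d['image'][:,:,::-1]); pickle.dump(d,open(f'pics/{tag}.pkl','wb')); return d
def load(tag): return pickle.load(open(f'pics/{tag}.pkl','rb'))
def ray(d,u,v):
    K=np.array(d['camera_matrix']);R=np.array(d['R']);t=np.array(d['t'])
    r=R.T@np.linalg.solve(K,[u,v,1.]); return -R.T@t, r/np.linalg.norm(r)
def onz(d,u,v,z):
    o,r=ray(d,u,v); return o+r*(z-o[2])/r[2]
def tri(obs):
    A=np.zeros((3,3));b=np.zeros(3)
    for d,u,v in obs:
        o,r=ray(d,u,v);P=np.eye(3)-np.outer(r,r);A+=P;b+=P@o
    X=np.linalg.solve(A,b)
    return X
def proj(d,X):
    p=np.array(d['camera_matrix'])@(np.array(d['R'])@X+np.array(d['t'])); return p[:2]/p[2]
E
python3 - <<'E'
from h import *
for n in('scene','side'):
    d=grab(n,n+'0'); print(n,-d['R'].T@d['t'],d['camera_matrix'][0][0])
o=env.get_obs();print(o['time_s'],o['tool_pos'],o['tool_rot'],o['grip_width'])
E
```

```text
scene [ 0.19191114 -0.69046925  0.89533508] 577.321060514578
side [ 0.26815549 -1.33728142  0.73278633] 607.8561414189293
0.1 [0.22999495 0.60773792 0.40378752] [-1.79902179e+02  5.33641424e-03  1.59273953e+02] 0.08716369045767718
```

View pics/scene0.png

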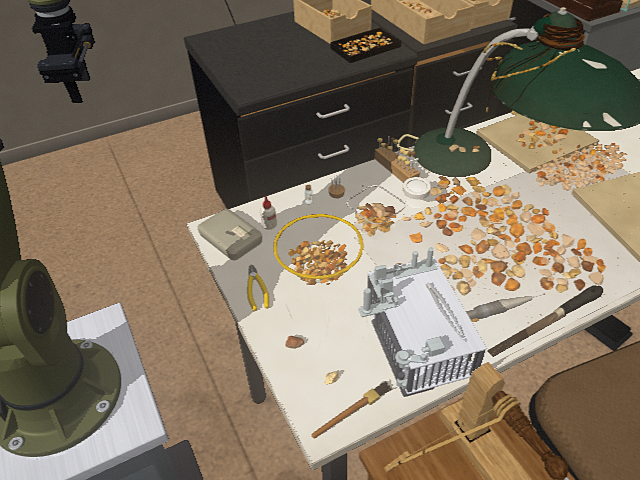

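View pics/side0.png

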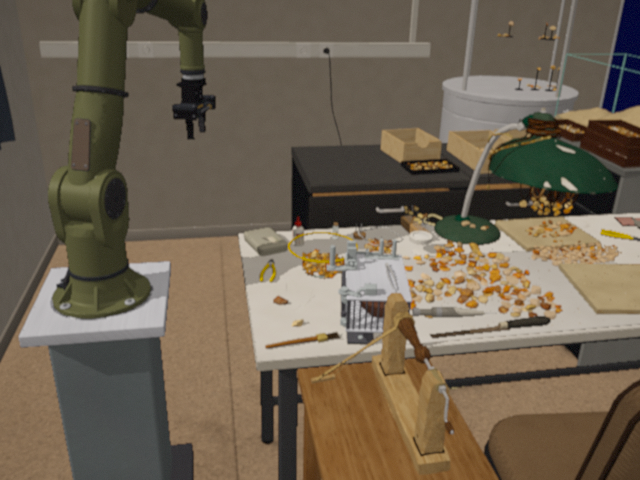

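The scene view shows the cage at about (425,320) px with the gate side facing left, towards the robot. The safety catch is near (415,260) and the bolt and post hardware near (370,290) to (430,350). I'll enlarge that area.

```bash
python3 - <<'E'
from h import *
d=load('scene0');im=d['image'][235:400,345:495,::-1]
im=cv2.resize(im,None,fx=3.6,fy=3.6,interpolation=cv2.INTER_CUBIC)
for k in range(0,150,20): cv2.putText(im,str(345+k),(int(k*3.6),10),0,.35,(0,0,255)); cv2.line(im,(int(k*3.6),12),(int(k*3.6),20),(0,0,255))
for k in range(0,165,20): cv2.putText(im,str(235+k),(0,int(k*3.6)+4),0,.35,(0,0,255))
s=load('side0')['image'][220:345,320:420,::-1]
s=cv2.resize(s,None,fx=2.5,fy=2.5,interpolation=cv2.INTER_CUBIC)
out=np.zeros((594,800,3),np.uint8);out[:594,:540]=im[:594,:540];out[:312,545:795]=s[:312]
cv2.imwrite('pics/crop0.png',out)
for u,v in((425,320),(380,295),(402,357)):print(onz(d,u,v,.125))
E
```

```text
[ 0.59310537 -0.24208207  0.125     ]
[ 0.55564235 -0.16074894  0.125     ]
[ 0.52040471 -0.28489607  0.125     ]
```

View pics/crop0.png

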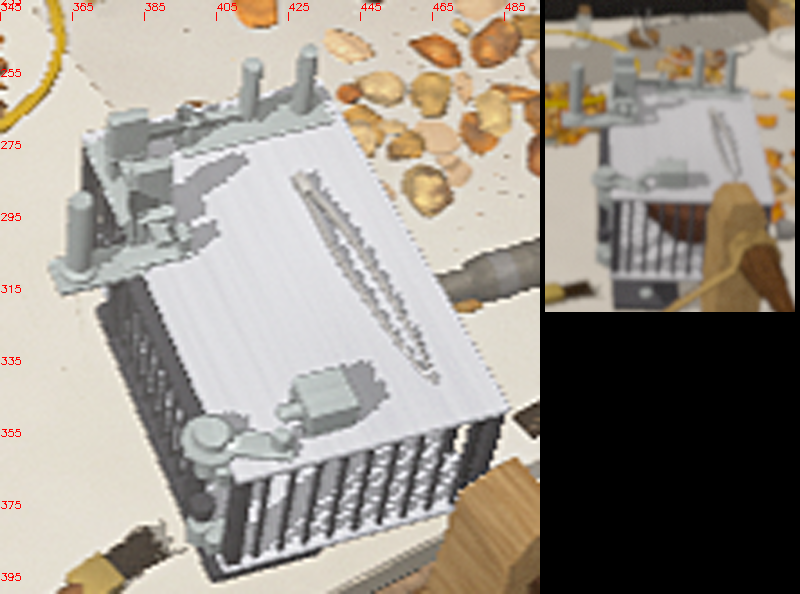

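The crop shows these tops in scene pixels: safety pins at (415.6,252) sliding and (430.8,248.5) fixed, paddles at (380.6,267) fixed and (386.7,281) sliding, post at (367.2,290). The tweezers lie along the roof's middle. Next I cast rays at the known heights.

```bash
python3 - <<'E'
from h import *
d=load('scene0')
P=lambda x,y,z:onz(d,345+x/3.6,235+y/3.6,z)
pts=dict(pin=(254,62,.169),fix=(308,49,.169),padF=(128,114,.169),padS=(151,164,.169),post=(80,197,.18),LF=(85,135,.125),LB=(322,88,.125),RB=(508,410,.125),RF=(232,475,.125),hinge=(210,430,.13))
R={k:P(*v) for k,v in pts.items()}
for k,v in R.items():print(k,v.round(4))
f=lambda a,b:print(a,b,np.linalg.norm(R[b]-R[a]).round(4),np.degrees(np.arctan2(*(R[b]-R[a])[[1,0]])).round(1))
for a,b in(('pin','fix'),('padS','padF'),('LF','LB'),('RF','RB'),('RF','LF'),('RB','LB'),('hinge','post')):f(a,b)
o=env.get_obs();print(o['qpos'])
# bystanders
for n,u,v in(('bottle',268,224),('tin',230,250),('cut',258,290),('ambA',294,343),('ambB',332,379),('vial',308,203)):print(n,onz(d,u,v,0).round(3))
E
```

```text
pin [ 0.6393 -0.1381  0.169 ]
fix [ 0.6671 -0.1433  0.169 ]
padF [ 0.5682 -0.1381  0.169 ]
padS [ 0.5612 -0.1699  0.169 ]
post [ 0.5173 -0.1793  0.18  ]
LF [ 0.5649 -0.1065  0.125 ]
LB [ 0.6863 -0.1363  0.125 ]
RB [ 0.6455 -0.3352  0.125 ]
RF [ 0.5206 -0.3056  0.125 ]
hinge [ 0.5227 -0.2845  0.13  ]
pin fix 0.0283 -10.6
padS padF 0.0326 77.6
LF LB 0.125 -13.8
RF RB 0.1283 -13.3
RF LF 0.204 77.5
RB LB 0.203 78.4
hinge post 0.1166 92.9
[-68.46499241  18.43242754  -4.01686841  83.16909052   1.29516285
  78.54155295  -3.26196561]
bottle [0.5   0.224 0.   ]
tin [0.395 0.189 0.   ]
cut [ 0.404  0.054 -0.   ]
ambA [ 0.413 -0.097 -0.   ]
ambB [ 0.44  -0.199  0.   ]
vial [0.612 0.245 0.   ]
```

```bash
cat >> h.py <<'E'
def plan(x,y,z,yaw,n,g,start=None):
    """n rows to the target pose, rounded; returns the flat list and predicted end"""
    o=env.get_obs()
    p,w=start or (np.array(o['tool_pos'],float),o['tool_rot'][2])
    p=np.array(p,float); D=np.array([x,y,z])
    rows=[]
    for i in range(n):
        k=n-i; c,s=np.cos(np.radians(w)),np.sin(np.radians(w))
        R=np.array([[c,s,0],[s,-c,0],[0,0,-1]])
        d=np.round(R.T@(D-p)/k*1000); r=round(-((yaw-w+180)%360-180)/k,1)
        p=p+R@d/1000; w-=r      # each shift is along the axes before the turn
        rows+=[g,*[int(a) for a in d],r]
    print(rows); print('end',p.round(4),round(w,1)); return p,w
E
python3 - <<'E'
from h import *
s=plan(.48,.2,.405,120,12,.8)
plan(.660,-.142,.405,77.2,10,.8,s)
E
```

```text
[0.8, -32, -24, 0, np.float64(3.3), 0.8, -33, -23, 0, np.float64(3.3), 0.8, -34, -21, 0, np.float64(3.3), 0.8, -35, -19, 0, np.float64(3.3), 0.8, -36, -16, 0, np.float64(3.3), 0.8, -37, -14, 0, np.float64(3.3), 0.8, -38, -12, 0, np.float64(3.2), 0.8, -39, -10, 0, np.float64(3.3), 0.8, -39, -8, 0, np.float64(3.2), 0.8, -39, -6, 0, np.float64(3.3), 0.8, -40, -4, -1, np.float64(3.2), 0.8, -40, -1, 0, np.float64(3.3)]
end [0.4802 0.1998 0.4048] 120.0
[0.8, -39, -2, 0, np.float64(4.3), 0.8, -39, 1, 0, np.float64(4.3), 0.8, -38, 4, 0, np.float64(4.3), 0.8, -38, 7, 0, np.float64(4.3), 0.8, -37, 10, 0, np.float64(4.3), 0.8, -36, 13, 0, np.float64(4.3), 0.8, -35, 16, 0, np.float64(4.2), 0.8, -34, 18, 0, np.float64(4.3), 0.8, -33, 21, 0, np.float64(4.2), 0.8, -31, 23, 0, np.float64(4.3)]
end [ 0.6604 -0.1417  0.4048] 77.2
```

Call:
{"fn": "step_arm", "kwargs": {
  "steps": [0.8,-32,-24,0,3.3,0.8,-33,-23,0,3.3,0.8,-34,-21,0,3.3,0.8,-35,-19,0,3.3,0.8,-36,-16,0,3.3,0.8,-37,-14,0,3.3,0.8,-38,-12,0,3.2,0.8,-39,-10,0,3.3,0.8,-39,-8,0,3.2,0.8,-39,-6,0,3.3,0.8,-40,-4,-1,3.2,0.8,-40,-1,0,3.3],
  "grip_force": 15
}}

```text
time_s: 1.6
tool_pos: [0.4811, 0.1977, 0.4059]
tool_rot: [180.0, -0.0, 119.8]
force: [-0.1, 0.6, 0.3]
grip_width: 0.0694
grasp_force: 0.0
```

Call:
{"fn": "step_arm", "kwargs": {
  "steps": [0.8,-39,-2,0,4.3,0.8,-39,1,0,4.3,0.8,-38,4,0,4.3,0.8,-38,7,0,4.3,0.8,-37,10,0,4.3,0.8,-36,13,0,4.3,0.8,-35,16,0,4.2,0.8,-34,18,0,4.3,0.8,-33,21,0,4.2,0.8,-31,23,0,4.3,0.8,0,0,0,0,0.8,0,0,0,0]
}}

```text
time_s: 3.1
tool_pos: [0.6602, -0.1417, 0.4054]
tool_rot: [-180.0, -0.0, 77.2]
force: [-0.2, 0.6, 0.0]
grip_width: 0.0698
grasp_force: 0.0
```

```bash
python3 - <<'E'
from h import *
d=grab('wrist','w1');o=env.get_obs();print(o['time_s'],o['tool_pos'],o['tool_rot'],o['qpos'])
for n,p in dict(pin=(.6393,-.1381,.169),fix=(.6671,-.1433,.169),padF=(.5682,-.1381,.169),padS=(.5612,-.1699,.169),post=(.5173,-.1793,.18),grasp=(.6604,-.1417,.169)).items():print(n,proj(d,np.array(p)).round())
E
```

```text
3.15 [ 0.66024646 -0.14080654  0.405593  ] [-1.7996320e+02 -6.1835567e-02  7.7237002e+01] [-16.35805048  24.02293342  35.94391338  80.24206409 -14.09179022
  80.25532536   6.83652549]
pin [289. 259.]
fix [332. 257.]
padF [186. 281.]
padS [191. 325.]
post [128. 359.]
grasp [321. 257.]
```

View pics/w1.png

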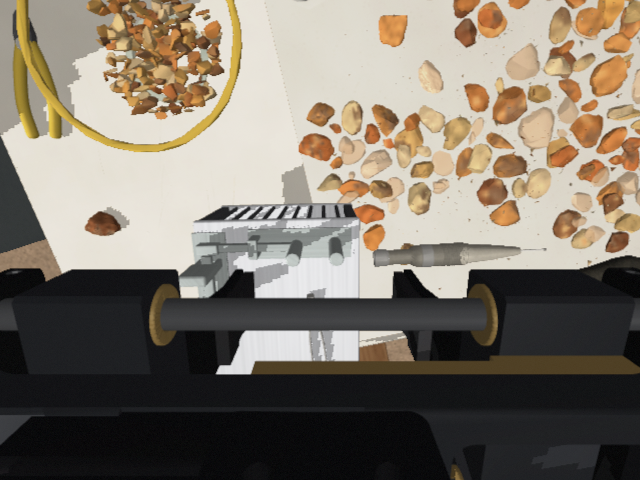

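The wrist view shows the pin tops near (294,259) and (336,257) px, within about 2 mm of prediction. I'll shift 1 mm towards cage +x, descend and squeeze.

Call:
{"fn": "step_arm", "kwargs": {
  "steps": [0.8,0,1,19,0,0.8,0,0,19,0,0.8,0,0,19,0,0.8,0,0,19,0,0.8,0,0,0,0,0.5,0,0,0,0,0.4,0,0,0,0,0.3,0,0,0,0,0.2,0,0,0,0,0.2,0,0,0,0,0.2,0,0,0,0,0.2,0,0,0,0],
  "grip_force": 15
}}

```text
time_s: 4.65
tool_pos: [0.6617, -0.1417, 0.33]
tool_rot: [179.9, -0.0, 77.2]
force: [-0.7, -0.2, 1.5]
grip_width: 0.0232
grasp_force: 15.0
```

Call:
{"fn": "step_arm", "kwargs": {
  "steps": [0.2,0,0,0,0,0.2,0,0,0,0,0.2,0,0,0,0,0.2,0,0,0,0]
}}

```text
time_s: 5.15
tool_pos: [0.6617, -0.1418, 0.33]
tool_rot: [179.9, -0.0, 77.2]
force: [0.9, -0.1, 2.5]
grip_width: 0.0232
grasp_force: 15.0
```

```bash
python3 - <<'E'
from h import *
o=env.get_obs();p=o['tool_pos'].copy();p[2]=.405
plan(.5664,-.1459,.405,167.2,9,.9,(p,77.2))
E
```

```text
[0.9, -3, -10, 0, -10.0, 0.9, -1, -11, 0, -10.0, 0.9, 1, -11, 0, -10.0, 0.9, 3, -10, 0, -10.0, 0.9, 4, -10, 0, -10.0, 0.9, 6, -9, 0, -10.0, 0.9, 7, -7, 0, -10.0, 0.9, 9, -6, 0, -10.0, 0.9, 9, -4, 0, -10.0]
end [ 0.5667 -0.1459  0.405 ] 167.2
```

Call:
{"fn": "step_arm", "kwargs": {
  "steps": [0.8,0,0,0,0,0.8,0,0,0,0,0.8,0,0,-25,0,0.8,0,0,-25,0,0.8,0,0,-25,0]
}}

```text
time_s: 5.78
tool_pos: [0.6613, -0.1419, 0.4051]
tool_rot: [-180.0, 0.0, 77.2]
force: [0.4, 0.0, -0.3]
grip_width: 0.064
grasp_force: 0.0
```

Call:
{"fn": "step_arm", "kwargs": {
  "steps": [0.9,-3,-10,0,-10,0.9,-1,-11,0,-10,0.9,1,-11,0,-10,0.9,3,-10,0,-10,0.9,4,-10,0,-10,0.9,6,-9,0,-10,0.9,7,-7,0,-10,0.9,9,-6,0,-10,0.9,9,-4,0,-10,0.9,0,0,0,0,0.9,0,0,0,0]
}}

```text
time_s: 7.15
tool_pos: [0.5666, -0.1458, 0.4047]
tool_rot: [180.0, 0.0, 167.0]
force: [0.6, -0.4, -0.2]
grip_width: 0.0782
grasp_force: 0.0
```

```bash
python3 - <<'E'
from h import *
d=grab('wrist','w2');o=env.get_obs();print(o['time_s'],o['tool_pos'],o['tool_rot'],o['qpos'])
for n,p in dict(pin=(.6393,-.1381,.169),fix=(.6671,-.1433,.169),padF=(.5682,-.1381,.169),padS=(.5612,-.1699,.169),post=(.5173,-.1793,.18)).items():print(n,proj(d,np.array(p)).round())
E
```

```text
7.2 [ 0.56673917 -0.14570498  0.40463949] [1.79999808e+02 4.29645404e-03 1.67048482e+02] [-9.44653335 10.7532465  24.35398507 93.60889713 -4.5365741  76.61149413
 92.62903593]
pin [357. 349.]
fix [358. 383.]
padF [335. 255.]
padS [285. 255.]
post [249. 195.]
```

View pics/w2.png

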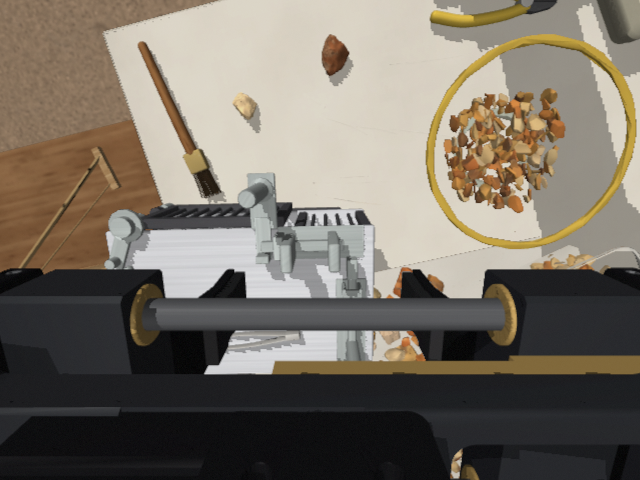

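The wrist view shows the paddles at (335,255) and (286,255) px and the post top at (248,197) px, as predicted. Descend and squeeze the bolt.

Call:
{"fn": "step_arm", "kwargs": {
  "steps": [0.9,0,0,19,0,0.9,0,0,19,0,0.9,0,0,19,0,0.9,0,0,18,0,0.9,0,0,0,0,0.6,0,0,0,0,0.5,0,0,0,0,0.4,0,0,0,0,0.3,0,0,0,0,0.2,0,0,0,0,0.2,0,0,0,0,0.2,0,0,0,0]
}}

```text
time_s: 8.7
tool_pos: [0.5664, -0.1463, 0.33]
tool_rot: [-180.0, 0.0, 167.2]
force: [-1.0, -4.1, 3.2]
grip_width: 0.0242
grasp_force: 15.0
```

Call:
{"fn": "step_arm", "kwargs": {
  "steps": [0.2,0,0,0,0,0.2,0,0,0,0,0.2,0,0,0,0,0.2,0,0,0,0]
}}

```text
time_s: 9.2
tool_pos: [0.5664, -0.1463, 0.3301]
tool_rot: [-180.0, 0.0, 167.1]
force: [-1.9, -4.8, 4.0]
grip_width: 0.0239
grasp_force: 15.0
```

```bash
python3 - <<'E'
from h import *
plan(.5173,-.1793,.405,90.6,8,.36,(np.array([.5665,-.146,.405]),167.1))
E
```

```text
[0.36, 5, -5, 0, 9.6, 0.36, 4, -6, 0, 9.6, 0.36, 3, -7, 0, 9.6, 0.36, 2, -7, 0, 9.5, 0.36, 1, -8, 0, 9.6, 0.36, -1, -7, 0, 9.5, 0.36, -2, -7, 0, 9.6, 0.36, -3, -7, 0, 9.5]
end [ 0.5173 -0.1789  0.405 ] 90.6
```

Call:
{"fn": "step_arm", "kwargs": {
  "steps": [0.6,0,0,0,0,0.6,0,0,0,0,0.6,0,0,-25,0,0.6,0,0,-25,0,0.6,0,0,-25,0]
}}

```text
time_s: 9.82
tool_pos: [0.5665, -0.1443, 0.4048]
tool_rot: [179.9, -0.1, 167.3]
force: [0.0, 0.5, 0.5]
grip_width: 0.0517
grasp_force: 0.0
```

Call:
{"fn": "step_arm", "kwargs": {
  "steps": [0.36,5,-5,0,9.6,0.36,4,-6,0,9.6,0.36,3,-7,0,9.6,0.36,2,-7,0,9.5,0.36,1,-8,0,9.6,0.36,-1,-7,0,9.5,0.36,-2,-7,0,9.6,0.36,-3,-7,0,9.5,0.36,0,0,0,0,0.36,0,0,0,0]
}}

```text
time_s: 11.08
tool_pos: [0.5177, -0.1779, 0.4045]
tool_rot: [-180.0, -0.1, 90.9]
force: [0.5, 0.0, -0.4]
grip_width: 0.0313
grasp_force: 0.0
```

```bash
python3 - <<'E'
from h import *
d=grab('scene','s2');o=env.get_obs();print(o['time_s'],o['tool_pos'],o['tool_rot'])
w=grab('wrist','w3')
print(proj(w,np.array([.5173,-.1793,.18])))
im=cv2.resize(d['image'][190:390,310:510,::-1],None,fx=2.5,fy=2.5,interpolation=cv2.INTER_CUBIC)
i2=cv2.resize(w['image'][170:410,200:440,::-1],(300,300))
out=np.zeros((500,800,3),np.uint8);out[:,:500]=im;out[:300,500:]=i2;cv2.imwrite('pics/c2.png',out)
E
```

```text
11.125 [ 0.51768928 -0.17801701  0.40455974] [ 1.79999518e+02 -3.87128535e-02  9.08538838e+01]
[320.22705242 264.37285712]
```

View pics/c2.png

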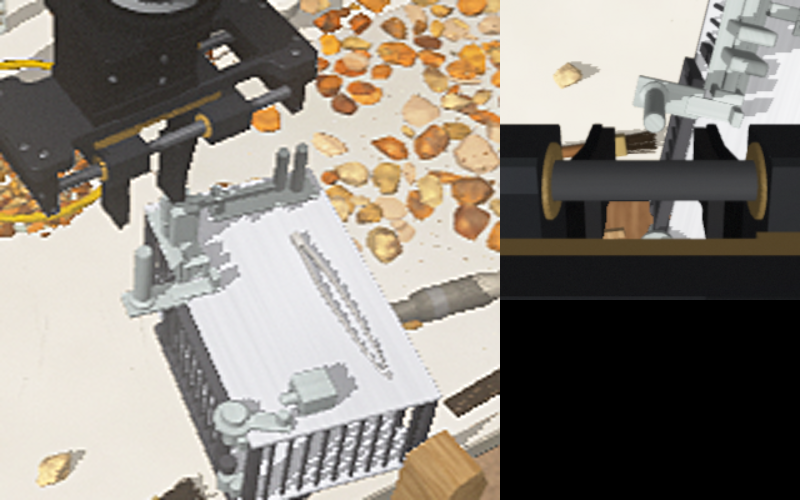

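Both catches are visibly drawn, and the post top sits at wrist pixel (322,266) against (320,264) predicted. Descend and grip.

Call:
{"fn": "step_arm", "kwargs": {
  "steps": [0.36,-1,0,20,0,0.36,0,0,20,0,0.36,0,0,20,0,0.36,0,0,20,0,0.36,0,0,0,0,0.2,0,0,0,0,0.05,0,0,0,0,0.05,0,0,0,0,0.05,0,0,0,0,0.05,0,0,0,0],
  "grip_force": 25
}}

```text
time_s: 12.42
tool_pos: [0.5176, -0.1799, 0.3255]
tool_rot: [179.9, 0.0, 90.7]
force: [-0.2, -0.3, 4.4]
grip_width: 0.0111
grasp_force: 25.0
```

```bash
python3 - <<'E'
from h import *
o=env.get_obs();p=np.array(o['tool_pos']);w=o['tool_rot'][2];print(o['time_s'],p,w,o['force'],o['grip_width'])
r=.108;z=p[2];a0=np.radians(90.6);h=p[:2]-r*np.array([np.cos(a0),np.sin(a0)]);print('hinge',h)
s=(p,90.8)
N=20
import io,contextlib
out=[]
for i in range(1,N+1):
    a=a0+1.46*i/N; t=h+r*np.array([np.cos(a),np.sin(a)])
    b=io.StringIO()
    with contextlib.redirect_stdout(b): s=plan(t[0],t[1],z,90.8+np.degrees(1.46*i/N),1,.05,s)
    out.append(b.getvalue().split(']')[0])
print(out,s)
E
```

```text
12.425 [ 0.51762694 -0.17988292  0.32552744] 90.67650505688064 [-0.2481067  -0.3170924   4.39306836] 0.011090178120707924
hinge [ 0.51875789 -0.287877  ]
['[0.05, 0, -8, 0, np.float64(-4.2)', '[0.05, -1, -8, 0, np.float64(-4.2)', '[0.05, 0, -8, 0, np.float64(-4.1)', '[0.05, 0, -7, 0, np.float64(-4.2)', '[0.05, 0, -8, 0, np.float64(-4.2)', '[0.05, -1, -8, 0, np.float64(-4.2)', '[0.05, 0, -8, 0, np.float64(-4.2)', '[0.05, 0, -8, 0, np.float64(-4.2)', '[0.05, 0, -8, 0, np.float64(-4.1)', '[0.05, -1, -8, 0, np.float64(-4.2)', '[0.05, 0, -8, 0, np.float64(-4.2)', '[0.05, 0, -7, 0, np.float64(-4.2)', '[0.05, 0, -8, 0, np.float64(-4.2)', '[0.05, -1, -8, 0, np.float64(-4.2)', '[0.05, 0, -8, 0, np.float64(-4.1)', '[0.05, 0, -8, 0, np.float64(-4.2)', '[0.05, 0, -8, 0, np.float64(-4.2)', '[0.05, -1, -8, 0, np.float64(-4.2)', '[0.05, 0, -8, 0, np.float64(-4.2)', '[0.05, 0, -7, 0, np.float64(-4.2)'] (array([ 0.41119463, -0.2765402 ,  0.32552744]), np.float64(174.4999999999999))
```

Gripped: 11 mm over the 12 mm post. Start the arc with a check.

Call:
{"fn": "step_arm", "kwargs": {
  "steps": [0.05,0,-8,0,-4.2,0.05,-1,-8,0,-4.2,0.05,0,-8,0,-4.1,0.05,0,-7,0,-4.2,0.05,0,-8,0,-4.2]
}}

```text
time_s: 13.05
tool_pos: [0.4802, -0.187, 0.3255]
tool_rot: [179.8, 0.2, 111.7]
force: [2.4, -3.0, 1.8]
grip_width: 0.0113
grasp_force: 25.0
```

Call:
{"fn": "step_arm", "kwargs": {
  "steps": [0.05,-1,-8,0,-4.2,0.05,0,-8,0,-4.2,0.05,0,-8,0,-4.2,0.05,0,-8,0,-4.1,0.05,-1,-8,0,-4.2,0.05,0,-8,0,-4.2,0.05,0,-7,0,-4.2,0.05,0,-8,0,-4.2]
}}

```text
time_s: 14.05
tool_pos: [0.4307, -0.2258, 0.3255]
tool_rot: [179.9, 0.3, 145.2]
force: [5.5, -1.9, 0.3]
grip_width: 0.011
grasp_force: 25.0
```

Call:
{"fn": "step_arm", "kwargs": {
  "steps": [0.05,-1,-8,0,-4.2,0.05,0,-8,0,-4.1,0.05,0,-8,0,-4.2,0.05,0,-8,0,-4.2,0.05,-1,-8,0,-4.2,0.05,0,-8,0,-4.2,0.05,0,-7,0,-4.2,0.05,0,0,0,0,0.05,0,0,0,0,0.05,0,0,0,0,0.05,0,0,0,0,0.05,0,0,0,0]
}}

```text
time_s: 15.55
tool_pos: [0.4117, -0.2761, 0.3255]
tool_rot: [-180.0, 0.2, 174.4]
force: [5.3, -0.5, 3.7]
grip_width: 0.0112
grasp_force: 25.0
```

```bash
python3 - <<'E'
from h import *
o=env.get_obs();p=np.array(o['tool_pos']);print(o['time_s'],p,o['force'],np.abs(o['joint_velocities']).max())
v=p[:2]-np.array([.5188,-.2879]);print(np.linalg.norm(v),np.arctan2(v[1],v[0])-np.radians(90.6))
d=grab('scene','s3')
cv2.imwrite('pics/c3.png',cv2.resize(d['image'][180:430,260:520,::-1],None,fx=2.3,fy=2.3,interpolation=cv2.INTER_CUBIC))
E
```

```text
15.55 [ 0.41165769 -0.27605827  0.32549063] [ 5.34127646 -0.53838625  3.71798447] 0.1243178305519145
0.10779471261768934 1.4502477613408271
```

View pics/c3.png

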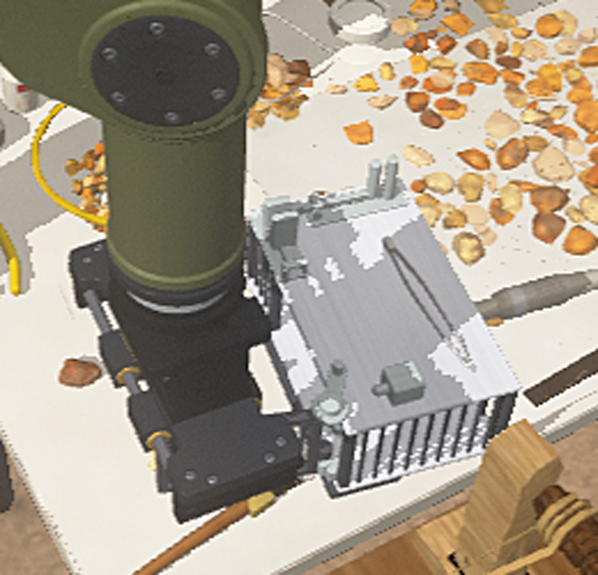

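The picture shows the gate swung out square at the hinge (about (325,410) in the crop). The catches are drawn and the tweezers are undisturbed. The gate is at about 1.45 rad and the grip is holding. Hand in.

```bash
python3 -c "
from cell import env
print(env.sign_off())"
```

```text
the job is handed in; nothing more can be done
None
```

I squeezed both catches home and swung the gate to about 1.45 rad, gripping the post at 25 N, and handed the job in at about 15.6 s of the 48 s; the last picture shows the catches drawn and no visible disturbance, but the sign-off returned no verdict.

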